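# Change the pliers over to the other side of the setting bench

### The arm

A 6-joint arm with a two-finger parallel gripper is mounted at the origin on the work surface. World frame = base frame: x ahead of the robot, y to its left, z up, the work surface at z = 0. Lengths are in m, angles in rad, forces in N, time in s.
With the tool pointing down it reaches from about 0.325 to 0.75 m from the base axis. Payload 7.6 kg.
Tool frame: the origin (TCP) lies at the very end of the fingers, on their centre line; the grasp point (between the pads) lies robot.grip_point_offset behind it (robot.grip_point_offset is the distance from the TCP to the grasp point, in m); z points along the fingers, y is the line along which they close (so a half turn about z gives the same grasp; the last joint's range is limited). The gripper opens to 85 mm and grips with 20 to 120 N. Pads are 22 mm wide; open, the fingers measure 114 mm over their backs; the gripper's body (76 mm by 85 mm) begins 54 mm behind the grasp point. The pads swing forward as they close: fully open they stand 13 mm farther back than shut.
Start: joints at [-1.371, 0.052, 1.401, -0, 1.689, -0.07], TCP at [0.14, -0.506, 0.231] pointing down, gripper open.
Joint ranges: [-2.9, 2.9], [-0.91, 2.17], [0.12, 2.37], [-1.06, 4.2], [0.26, 2.73], [-2.93, 2.93]. Speed limits (rad/s): [2.57, 2.57, 3.01, 3.14, 3.14, 3.14].

### API

Orientations are given as a rotation vector (axis times angle).
In Python, from bench import robot, grab_frame, camera_info gives the robot as it stands.
- The arm moves only by the tool step_arm, never from a script. Its argument "series" is a list of rows, each an object with "linear": the shift along the world's x, y, z in units of 150 mm (1.0 is 150 mm), a list of three; "turn": the turn about the world's z in units of pi/2 rad (1.0 is pi/2 rad). A call has exactly 5 rows; each row is the pose to reach, as a shift and turn from the pose commanded when the call began; what a row does not reach only later rows make up. A row lasts 1/8 s, in which the tool goes at most 62.5 mm and 10.7 degrees, less where a joint would pass 70% of its speed; a pose out of reach is approached as far as the arm can. A call with a number of a shift or a turn outside -1 to 1 is refused whole. A call with a gripper value outside its range is refused whole. "jaw" is the closure in counts, from 0 (fully open) to 255 (shut), set as the call begins (left out, the last holds). The fingers move at their own pace and stop on an object; the grip force is fixed at half the most. Time passes only in rows, so rows that repeat a pose let the fingers close, or fill a call up. It gives the time, the measured TCP pose, the force, the opening and the grip force at its end, in the units of the state.
- robot.state(): the state, without advancing time (a new reading comes with each control period).
- grab_frame(name): name is "scene" or "top" or "wrist"; returns the picture (420x560x3 uint8, blue, green, red); there is no depth.
- camera_info(name): a dict with "fovy" (degrees; the focal length in pixels is half the picture's height over the tangent of half this angle, whatever the lens; pixels are square), "cx", "cy" (the principal point, pixels), "rvec" (rotation vector, rad) and "tvec" (3), from world to camera coordinates, as OpenCV has them; the wrist camera has in their place "T_tool_cam" (4x4, takes a point from camera to tool coordinates, whose origin is the TCP and whose axes are the flange's). Camera axes: x right, y down, z forward; pixel columns grow to the right and rows downward; lengths in m; the calibration is good to about 2 mm. A picture is of the moment at which its call begins: read the wrist's pose just before it. camera_info takes no time and is no camera call.
- robot.hand_in(): hands the job in; it is judged then, once.
The state is a dict: "t": time; "joint_positions": joint angles; "qvel": joint speeds; "joint_efforts": joint torques, N m; "position": TCP position; "eef_rot": TCP orientation; "wrist_force": force on the tool from outside, world axes, zero at the start; "moment": the same for the moment, N m; "gripper_width": opening from 0.0 (shut) to 1.0 (fully open); "gripper_force": force on a finger pad.
Only numpy, scipy, OpenCV 4.12 (cv2) and the standard library are available. Lean on these libraries where they do the work, as an engineer would, in place of code of your own. Each camera call takes 0.05 s, during which the arm holds its last target. There are 200 camera calls.

### The job

A left-handed setter is taking over this bench, so the four pliers must change sides: move them one at a time from the rack they hang on straight to the empty rack on the other side of the bench, in mirrored order, so that the pair nearest the middle (where the ball vise stands) is nearest the middle again, the next one next to it, and so on to the outermost. Hang each pair upright, astride the slat and fully down in its own notch, one pair to a notch. Do not drop pliers or lay them on the bench, and leave the ring box and the jar where they are.

Things in the scene. Friction and masses are not known exactly. Their poses are not given: they have to be found in the camera images.
- chain_nose: Loose pliers hanging jaws up: long jaws tapering to a fine point, head 70 mm tall. Joint 27 mm wide (own x), 11 thick (own y); grip the flat faces, 10-11 mm thick, 24 to 42 mm above the origin. Two black handles, an inverted V in the x-z plane, reach 89 mm below it; space between them 18 mm at the top, 37 at the ends. Origin: underside of the joint, which rests on the slat; z to the jaws.
- flat_nose: Loose pliers hanging jaws up: short square-ended jaws 20 mm wide, head 52 mm tall. Joint 27 mm wide (own x), 11 thick (own y); grip the flat faces, 10-11 mm thick, 24 to 42 mm above the origin. Two black handles, an inverted V in the x-z plane, reach 89 mm below it; space between them 18 mm at the top, 37 at the ends. Origin: underside of the joint, which rests on the slat; z to the jaws.
- round_nose: Loose pliers hanging jaws up: two slim round cones side by side, head 64 mm tall. Joint 27 mm wide (own x), 11 thick (own y); grip the flat faces, 10-11 mm thick, 24 to 42 mm above the origin. Two black handles, an inverted V in the x-z plane, reach 89 mm below it; space between them 18 mm at the top, 37 at the ends. Origin: underside of the joint, which rests on the slat; z to the jaws.
- side_cutters: Loose pliers hanging jaws up: short broad jaws 30 mm wide, closing to a blunt tip, head 53 mm tall. Joint 27 mm wide (own x), 11 thick (own y); grip the flat faces, 10-11 mm thick, 24 to 42 mm above the origin. Two black handles, an inverted V in the x-z plane, reach 89 mm below it; space between them 18 mm at the top, 37 at the ends. Origin: underside of the joint, which rests on the slat; z to the jaws.
- rack_full: Fixed wooden rack on which the four pliers hang at the start, one per notch: base 330 x 130 x 16 mm, upright slat 10 mm thick along own y. Slat top has notches 36 mm wide, 6 deep at own y = -112.5, -37.5, 37.5, 112.5 (x = 0), floors 115 mm above the bench, lands and end cheeks 121. Stands left or right of the middle. Origin: underside centre; x away from the robot, y to its left, within 15 degrees.
- rack_empty: The twin of rack_full, same sizes and notches, fixed, empty, on the other side of the middle of the bench: the pliers go here. Pliers seated in a notch have their origin 115 mm above the bench. Origin and axes as rack_full (y to the robot's left on both), so own y = +a on one rack mirrors own y = -a on the other.
- ball_vise: Fixed engraver's ball vise, round, 132 mm across and 115 mm tall, in the middle of the bench beyond the gap between the racks. Origin: centre of its underside. Marks the middle; not to be used.
- ring_box: Bystander: closed red ring box, 60 x 54 x 48 mm, loose, beyond the racks. Origin: centre of its underside.
- jar: Bystander: small amber glass jar, 54 mm across, 58 mm tall, loose, beyond the racks. Origin: centre of its underside.
Mind the look-alikes: they are no part of the job. What is shaped like the chain_nose but orange is not meant.

How it is judged:
By the outcome, as a careful person would: the job done as asked, in the order asked, and still so for the second after the job is handed in, with the robot touching nothing.
It also fails if it takes over 102 s, if anything falls off the work surface, if the arm or the gripper's body presses on something with over 40 N, if the wrist force passes 120 N, or if a joint passes its speed limit or range.

## Working session

There is one attempt and no reset: what is moved stays moved. The work goes in short steps, Python scripts to look and compute and a tool call to move; the robot and the scene stay as the last step left them, time stands still between calls to the robot, and variables do not carry over. Pictures are saved under pics/ and viewed, at most 14 in all, crops included, and the job is handed in when it is done.

Besides the shell and the picture viewer there is one more tool, called after "Emit:" as name(argument=value, ...) on one line, values as JSON. step_arm: Moves the arm, as the interface text tells. Shifts and turns lie within -1 to 1; 1 stands for 150 mm of shift or pi/2 rad of turn. Its arguments: {"type":"object","properties":{"series":{"type":"array","items":{"type":"object","properties":{"linear":{"type":"array","items":{"type":"number","minimum":-1,"maximum":1}},"turn":{"type":"number","minimum":-1,"maximum":1}}}},"jaw":{"type":"number"}},"required":["series"]}

```bash
mkdir -p pics; ls; python3 - <<'E'
from bench import robot, grab_frame, camera_info
import cv2
print(robot.state()); print(robot.grip_point_offset)
for n in ("scene","top"):
    print(n,camera_info(n)); cv2.imwrite(f"pics/{n}0.png",grab_frame(n))
print(camera_info("wrist"))
E
```

```text
pics
{'t': 0.0, 'joint_positions': array([-1.37129772e+00,  5.28106439e-02,  1.40172512e+00,  9.26697220e-06,
        1.68858799e+00, -7.03151243e-02]), 'qvel': array([-4.35044732e-04,  9.03455527e-05, -1.00202949e-03,  5.19331058e-04,
        8.76695590e-04, -5.45980119e-04]), 'joint_efforts': array([-1.99248548e-04, -3.81667829e+01, -3.60188949e+01, -9.34408331e-05,
        6.11927346e-03,  7.13228090e-06]), 'position': array([ 0.13989762, -0.50570883,  0.23048589]), 'eef_rot': array([-3.11153286e+00, -4.22334106e-01,  1.40743042e-04]), 'wrist_force': array([ 0.46521362, -0.22645244, -0.13270698]), 'moment': array([-0.0321193 , -0.02409533,  0.00335777]), 'gripper_force': 0.0, 'gripper_width': 1.0023127085438877}
0.0187
scene {'fovy': 51.760669894327634, 'cx': 282.52871077665066, 'cy': 213.8118748719224, 'rvec': array([ 2.0571083 ,  1.13052872, -0.52961943]), 'tvec': array([-0.30675522, -0.23317606,  1.37408538])}
top {'fovy': 51.41874471309364, 'cx': 272.9626544979194, 'cy': 207.97013991161174, 'rvec': array([ 2.19205622, -2.02976624,  0.20311781]), 'tvec': array([-0.03536043,  0.59639715,  1.02025209])}
{'fovy': 59.72070216708463, 'cx': 274.8348346886498, 'cy': 209.27966241445014, 'T_tool_cam': array([[ 9.01354690e-04, -9.45946003e-01, -3.24322907e-01,
         8.23640625e-02],
       [ 9.99999550e-01,  7.57051977e-04,  5.71109810e-04,
        -2.28975825e-04],
       [-2.94709744e-04, -3.24323275e-01,  9.45946260e-01,
        -1.42226793e-01],
       [ 0.00000000e+00,  0.00000000e+00,  0.00000000e+00,
         1.00000000e+00]])}
```

View pics/scene0.png

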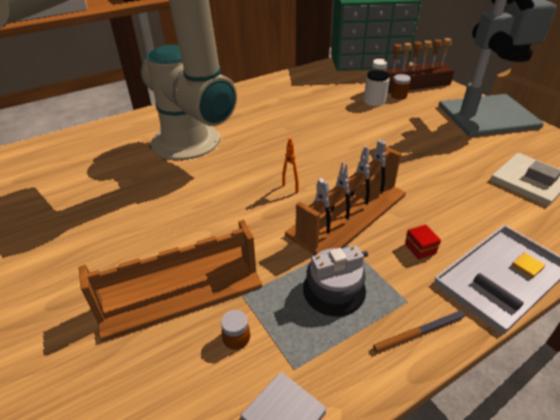

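View pics/top0.png

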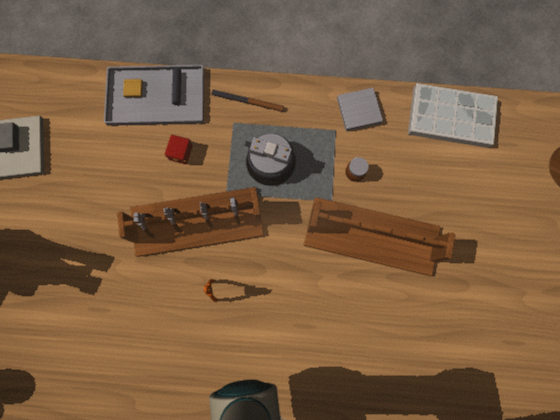

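The scene shows the full rack with four pliers at scene (350,190) and top (190,220), and the empty rack at scene (170,280) and top (380,235). The vise is at top (270,158), the ring box at top (178,148) and the jar at top (358,168). The orange look-alike is at scene (290,165) and top (235,290), off the rack, so I'll leave it. Next I'll enlarge both racks.

```bash
cat > h.py <<'E'
from bench import robot, grab_frame, camera_info
import cv2, numpy as np
from scipy.spatial.transform import Rotation as R
from scipy.optimize import least_squares
def cam(n):
    c=camera_info(n); f=210/np.tan(np.radians(c['fovy']/2))
    return np.array([[f,0,c['cx']],[0,f,c['cy']],[0,0,1]]),c
def proj(n,P,wp=None):
    K,c=cam(n); P=np.asarray(P,float).reshape(-1,3)
    if n=='wrist':
        T=np.eye(4);T[:3,:3]=R.from_rotvec(wp['eef_rot']).as_matrix();T[:3,3]=wp['position']
        M=np.linalg.inv(T@c['T_tool_cam']); rv=R.from_matrix(M[:3,:3]).as_rotvec(); tv=M[:3,3]
    else: rv,tv=c['rvec'],c['tvec']
    return cv2.projectPoints(P,rv,tv,K,None)[0].reshape(-1,2)
def rack(p,L):
    c,s=np.cos(p[2]),np.sin(p[2]); L=np.asarray(L,float)
    return np.c_[p[0]+c*L[:,0]-s*L[:,1],p[1]+s*L[:,0]+c*L[:,1],L[:,2]]
def onplane(n,uv,z):
    K,c=cam(n); Rm=R.from_rotvec(c['rvec']).as_matrix(); C=-Rm.T@c['tvec']
    d=Rm.T@np.linalg.solve(K,[uv[0],uv[1],1]); return C+d*(z-C[2])/d[2]
E
python3 - <<'E'
from h import *
t=cv2.imread('pics/top0.png'); s=cv2.imread('pics/scene0.png')
def crop(i,x,y,w,h,k): return cv2.resize(i[y:y+h,x:x+w],None,fx=k,fy=k,interpolation=cv2.INTER_CUBIC)
# left rack: top crop (110,180) 5x ; right rack top (300,190) 5x
cv2.imwrite('pics/c1.png',crop(t,110,180,160,80,5)); cv2.imwrite('pics/c2.png',crop(t,300,190,160,90,5))
cv2.imwrite('pics/c3.png',crop(s,280,130,140,130,4.6)); cv2.imwrite('pics/c4.png',crop(s,75,215,190,120,4.2))
for u in [(132,220),(255,190),(262,235),(135,255),(306,245),(316,200),(450,240),(435,272)]: print(u,onplane('top',u,0.016).round(3))
E
```

```text
(132, 220) [0.547 0.369 0.016]
(255, 190) [0.65  0.061 0.016]
(262, 235) [0.534 0.034 0.016]
(135, 255) [0.459 0.349 0.016]
(306, 245) [ 0.517 -0.08   0.016]
(316, 200) [ 0.636 -0.098  0.016]
(450, 240) [ 0.558 -0.444  0.016]
(435, 272) [ 0.474 -0.406  0.016]
```

View pics/c1.png

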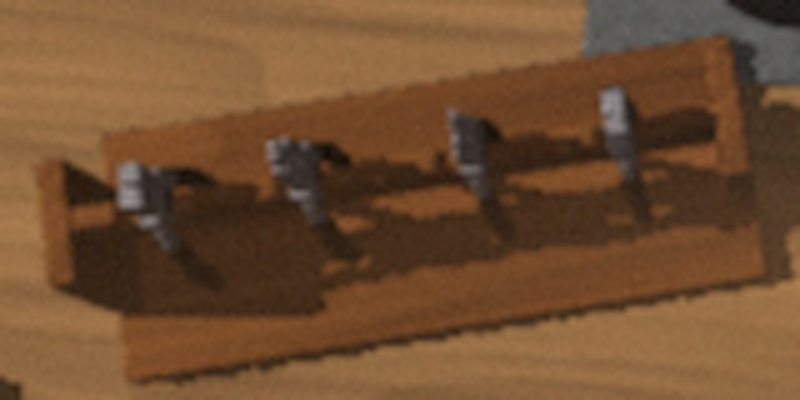

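View pics/c2.png

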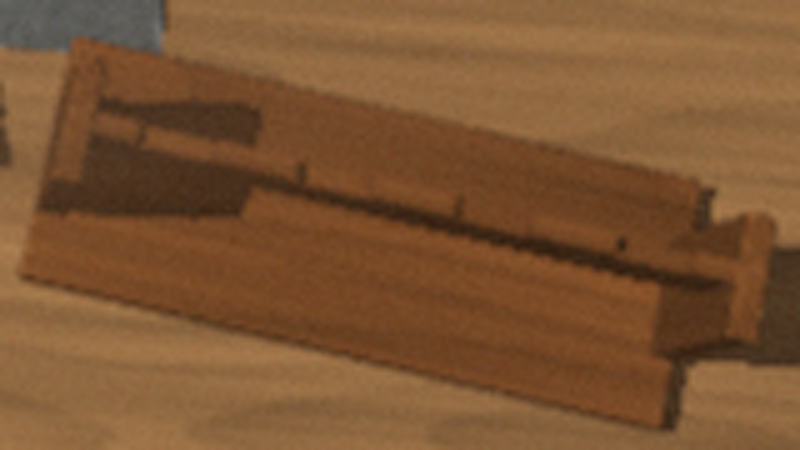

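View pics/c3.png

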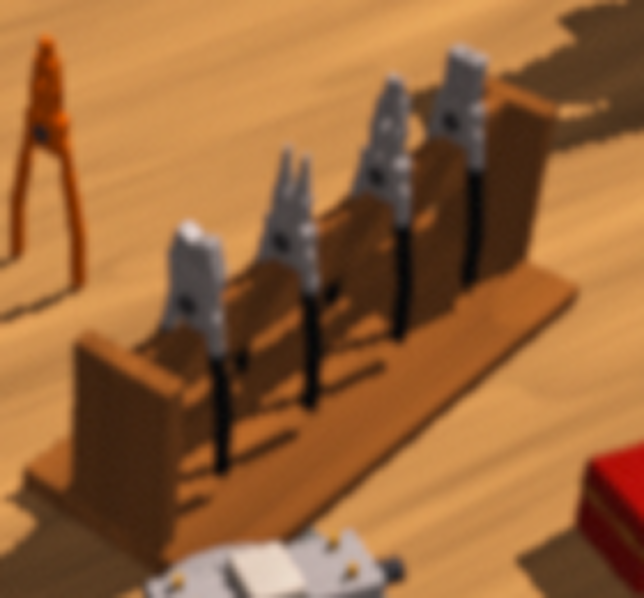

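View pics/c4.png

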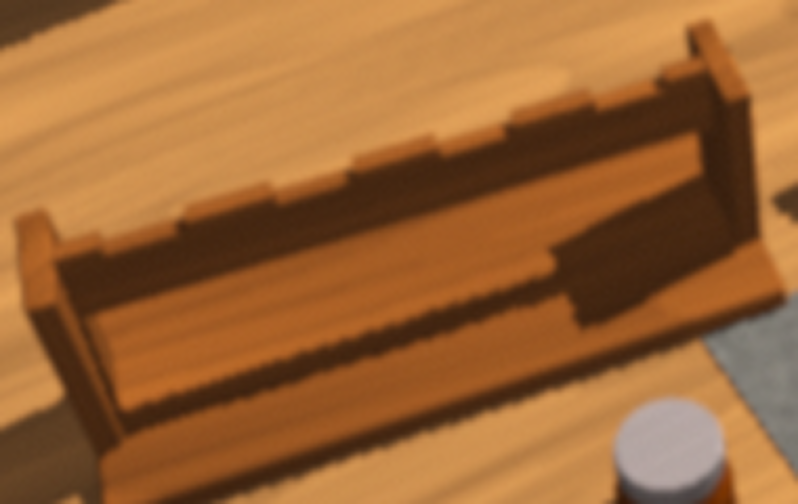

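Between them, the crops show all base corners and the empty rack's notches. The four grey pliers hang on the full rack. The orange chain-nose shape stands apart at c3 (45,150), so it is not meant. From the middle outward in c3 the order looks like side_cutters (200,290), round_nose (290,220), chain_nose (390,160), then flat_nose (465,110). I'll fit the rack poses now.

```bash
cat > fit.py <<'E'
from h import *
b=.065;e=.165;z=.016
obs={'full':([('top',110,180,5),[(b,e,z),(b,-e,z),(-b,-e,z),(-b,e,z)],[(105,135),(732,38),(766,272),(128,380)]],
 [('scene',280,130,4.6),[(b,e,z),(-b,-e,z),(b,-e,z)],[(577,290),(27,472),(165,563)]]),
'empty':([('top',300,190,5),[(b,e,z),(b,-e,z),(-b,-e,z),(-b,e,z)],[(75,38),(705,183),(662,428),(22,275)]],
 [('scene',75,215,4.2),[(0,-.1125,.115),(0,-.0375,.115),(0,.0375,.115),(0,.1125,.115),(b,e,z)],[(141,237),(311,187),(474,139),(628,96),(783,294)]])}
init={'full':(.55,.2,.15),'empty':(.55,-.26,-.2)}
for k,v in obs.items():
    def res(p,sel=v):
        r=[]
        for (n,x,y,s),L,uv in sel:
            r.append((proj(n,rack(p,L))-(np.array(uv)/s+[x,y])).ravel())
        return np.concatenate(r)
    for sel in (v,v[:1],v[1:]):
        o=least_squares(res,init[k],args=(sel,),loss='soft_l1'); print(k,o.x.round(4),'yaw',np.degrees(o.x[2]).round(2),res(o.x,sel).round(1))
    p=least_squares(res,init[k],loss='soft_l1').x
    print(rack(p,[(0,y,.115) for y in(-.1125,-.0375,.0375,.1125)]).round(4))
E
python3 fit.py
```

```text
full [0.5575 0.2029 0.2339] yaw 13.4 [-0.6 -0.7  0.4 -0.7  1.2  1.4 -0.4  0.1 -0.  -1.7 -3.7 -2.5  7.9  5.4]
full [0.5576 0.2031 0.2396] yaw 13.73 [-0.8 -0.4  0.1 -1.1  1.2  0.9 -0.3  0.4]
full [0.5509 0.2015 0.1692] yaw 9.69 [ 0.3 -0.3 -7.5 -6.8  0.9  2.3]
[[0.5835 0.0935 0.115 ]
 [0.5662 0.1665 0.115 ]
 [0.5488 0.2394 0.115 ]
 [0.5314 0.3124 0.115 ]]
empty [ 0.5575 -0.2481 -0.1664] yaw -9.53 [ 0.5 -2.6  0.3 -1.3  0.3 -0.5 -0.3 -1.6 -0.1 -1.1 -0.1 -0.9 -0.5 -0.5
 -0.6 -0.7  0.3 -1.1]
empty [ 0.5537 -0.2477 -0.1588] yaw -9.1 [-0.  -0.8  0.1 -0.4  0.4  0.6 -0.4  0.5]
empty [ 0.5598 -0.2485 -0.167 ] yaw -9.57 [-0.  -0.3  0.  -0.  -0.3  0.4 -0.3  0.1  0.7 -0.2]
[[ 0.5389 -0.359   0.115 ]
 [ 0.5513 -0.2851  0.115 ]
 [ 0.5637 -0.2111  0.115 ]
 [ 0.5761 -0.1371  0.115 ]]
```

Emit:
step_arm(series=[{"linear": [0.1,0.05,0.3],"turn": -0.05},{"linear": [0.3,0.15,0.6],"turn": -0.1},{"linear": [0.6,0.3,0.66],"turn": -0.15},{"linear": [0.9,0.45,0.66],"turn": -0.2},{"linear": [1.0,0.6,0.66],"turn": -0.28}], jaw=0)

```text
t: 0.72
position: [0.2918, -0.4148, 0.3295]
eef_rot: [-3.129, 0.269, 0.001]
wrist_force: [0.0, -0.2, -0.3]
gripper_width: 0.999
gripper_force: 0.0
```

Emit:
step_arm(series=[{"linear": [0.3,0.2,0],"turn": 0},{"linear": [0.6,0.4,0],"turn": 0},{"linear": [0.9,0.6,0],"turn": 0},{"linear": [1.0,0.9,0],"turn": 0},{"linear": [1.0,1.0,0],"turn": 0}])

```text
t: 1.35
position: [0.4407, -0.264, 0.3298]
eef_rot: [-3.13, 0.262, 0.001]
wrist_force: [-0.8, -0.8, 0.8]
gripper_width: 1.002
gripper_force: 0.0
```

Emit:
step_arm(series=[{"linear": [0.3,0.07,0],"turn": 0},{"linear": [0.53,0.13,0],"turn": 0},{"linear": [0.53,0.13,0],"turn": 0},{"linear": [0.53,0.13,0],"turn": 0},{"linear": [0.53,0.13,0],"turn": 0}])

```text
t: 1.98
position: [0.5186, -0.2472, 0.3308]
eef_rot: [3.129, -0.269, 0.001]
wrist_force: [0.9, 0.2, -0.8]
gripper_width: 0.998
gripper_force: 0.0
```

```bash
python3 - <<'E'
from h import *
s=robot.state(); im=grab_frame('wrist'); np.save('s1.npy',s,allow_pickle=True); cv2.imwrite('pics/w1.png',im)
cv2.imwrite('pics/w1b.png',cv2.resize(im,(784,588),interpolation=cv2.INTER_CUBIC))
E
```

```text
(no output)
```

View pics/w1b.png

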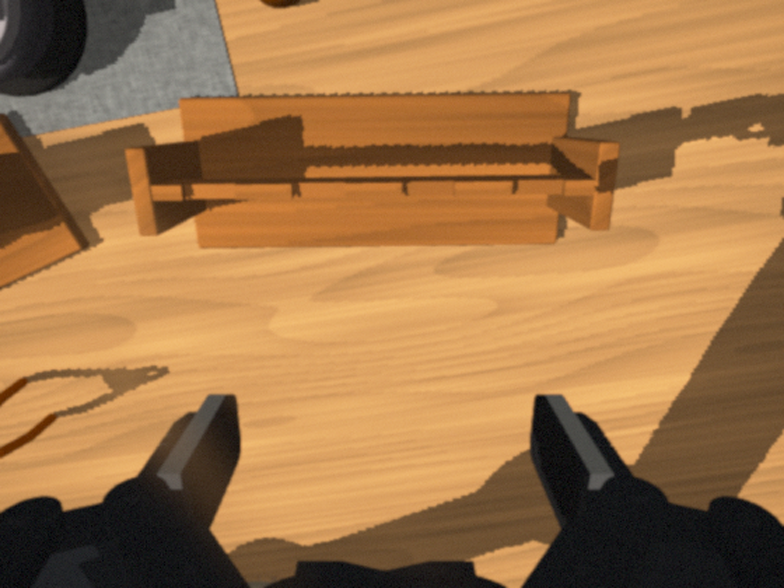

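Emit:
step_arm(series=[{"linear": [0,0.3,0],"turn": 0.06},{"linear": [0,0.6,0],"turn": 0.1},{"linear": [0,0.9,0],"turn": 0.15},{"linear": [0,1.0,0],"turn": 0.2},{"linear": [0,1.0,0],"turn": 0.25}])

```text
t: 2.65
position: [0.519, -0.0956, 0.331]
eef_rot: [3.121, 0.355, 0.002]
wrist_force: [0.3, -0.3, 0.2]
gripper_width: 1.0
gripper_force: 0.0
```

Emit:
step_arm(series=[{"linear": [0,0.3,0],"turn": 0},{"linear": [0,0.6,0],"turn": 0},{"linear": [0,0.9,0],"turn": 0},{"linear": [0,1.0,0],"turn": 0},{"linear": [0,1.0,0],"turn": 0}])

```text
t: 3.28
position: [0.5193, 0.0535, 0.3306]
eef_rot: [3.122, 0.35, 0.001]
wrist_force: [0.1, 0.1, -0.1]
gripper_width: 0.997
gripper_force: 0.0
```

Emit:
step_arm(series=[{"linear": [0,0.3,0],"turn": 0},{"linear": [0,0.6,0],"turn": 0},{"linear": [0,0.9,0],"turn": 0},{"linear": [0,1.0,0],"turn": 0},{"linear": [0,1.0,0],"turn": 0}])

```text
t: 3.9
position: [0.5198, 0.2027, 0.3302]
eef_rot: [3.122, 0.349, -0.0]
wrist_force: [-0.4, -0.9, -0.2]
gripper_width: 1.003
gripper_force: 0.0
```

```bash
python3 - <<'E'
from h import *
s=robot.state(); im=grab_frame('wrist'); np.save('s2.npy',s,allow_pickle=True); cv2.imwrite('pics/w2.png',im); print(s['position'],s['eef_rot'])
cv2.imwrite('pics/w2b.png',cv2.resize(im,(784,588),interpolation=cv2.INTER_CUBIC))
E
```

```text
[0.5197733  0.20270792 0.33015225] [ 3.12154365e+00  3.48564437e-01 -4.20756437e-04]
```

View pics/w2b.png

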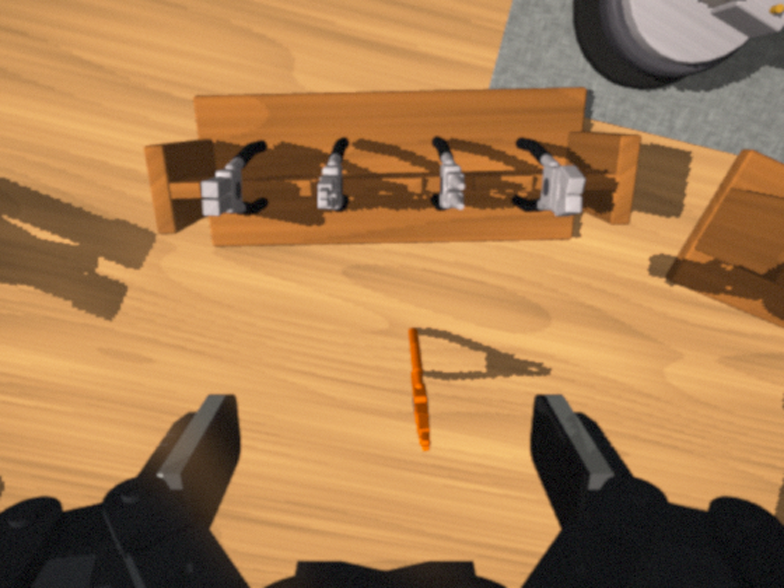

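```bash
cat > fit2.py <<'E'
from h import *
s1=np.load('s1.npy',allow_pickle=True).item();s2=np.load('s2.npy',allow_pickle=True).item()
b=.065;e=.165;z=.016
C=[(b,e,z),(b,-e,z),(-b,-e,z),(-b,e,z)]
T=[(0,y+.018,.118) for y in(.1125,.0375,-.0375,-.1125)]
N=[(0,-.1125,.115),(0,-.0375,.115),(0,.0375,.115),(0,.1125,.115)]
A=lambda u,k,x=0,y=0:np.array(u)/k+[x,y]
obs={'full':[('top',None,C,A([(105,135),(732,38),(766,272),(128,380)],5,110,180)),
 ('wrist',s2,C,A([(195,97),(586,89),(573,236),(213,245)],1.4))],
'empty':[('top',None,C,A([(75,38),(705,183),(662,428),(22,275)],5,300,190)),
 ('scene',None,N,A([(141,237),(311,187),(474,139),(628,96)],4.2,75,215)),
 ('wrist',s1,C+T,A([(180,98),(573,91),(556,242),(198,247),(183,190),(293,188),(403,187),(513,186)],1.4))]}
P={}
for k,v in obs.items():
    def res(p,sel): return np.concatenate([(proj(n,rack(p,L),w)-uv).ravel() for n,w,L,uv in sel])
    for sel in [v]+[[q] for q in v]:
        o=least_squares(res,(.55,.2 if k=='full' else -.25,0),args=(sel,),loss='soft_l1')
        print(k,sel[0][0] if len(sel)==1 else 'all',o.x.round(4),np.degrees(o.x[2]).round(2),res(o.x,sel).round(1))
        if len(sel)>1:P[k]=o.x
    print(rack(P[k],[(0,y,.115) for y in(-.1125,-.0375,.0375,.1125)]).round(4))
for uv,zz in zip([(210,196),(330,197),(452,190),(572,198)],[.167,.185,.179,.168]):
    o=least_squares(lambda q:(proj('wrist',rack(P['full'],[(q[0],q[1],zz)]),s2)-np.array(uv)/1.4).ravel(),(0,0)); print('tip own xy',o.x.round(4))
E
python3 fit2.py
```

```text
full all [0.5576 0.2044 0.2409] 13.81 [-1.3 -0.4 -0.4 -1.2  0.8  0.8 -0.8  0.4 -1.5 -0.9  3.1 -0.6  0.9  4.
 -0.2  2.1]
full top [0.5576 0.2031 0.2396] 13.73 [-0.8 -0.4  0.1 -1.1  1.2  0.9 -0.3  0.4]
full wrist [0.5575 0.205  0.2429] 13.92 [-2.1 -0.7  2.5 -0.9  0.5  3.7 -0.6  2.3]
[[0.5845 0.0952 0.115 ]
 [0.5666 0.168  0.115 ]
 [0.5487 0.2408 0.115 ]
 [0.5308 0.3137 0.115 ]]
empty all [ 0.5563 -0.2468 -0.1585] -9.08 [-0.3 -1.8 -0.3 -1.5  0.  -0.5 -0.8 -0.6  0.4 -1.5  0.3 -1.4 -0.2 -1.2
 -0.4 -1.6 -1.9 -2.   0.7 -0.6  1.9  0.8 -0.2  0.3  0.9 -0.   0.5  0.4
  0.1  0.2 -0.2 -0.1]
empty top [ 0.5537 -0.2477 -0.1588] -9.1 [-0.  -0.8  0.1 -0.4  0.4  0.6 -0.4  0.5]
empty scene [ 0.5599 -0.2483 -0.1631] -9.35 [ 0.1 -0.1  0.2  0.  -0.1  0.3 -0.2 -0.1]
empty wrist [ 0.5563 -0.2465 -0.1581] -9.06 [-2.1 -1.9  0.4 -0.6  1.7  0.8 -0.4  0.3  0.6  0.1  0.2  0.5 -0.2  0.2
 -0.5 -0. ]
[[ 0.5385 -0.3579  0.115 ]
 [ 0.5504 -0.2838  0.115 ]
 [ 0.5622 -0.2098  0.115 ]
 [ 0.574  -0.1357  0.115 ]]
tip own xy [0.003 0.11 ]
tip own xy [0.0037 0.0371]
tip own xy [ 0.0056 -0.0316]
tip own xy [-0.0019 -0.104 ]
```

Emit:
step_arm(series=[{"linear": [0.2,-0.35,0],"turn": 0.012},{"linear": [0.438,-0.714,0],"turn": 0.012},{"linear": [0.438,-0.714,-0.2],"turn": 0.012},{"linear": [0.438,-0.714,-0.6],"turn": 0.012},{"linear": [0.438,-0.714,-0.7],"turn": 0.012}], jaw=90)

```text
t: 4.58
position: [0.5835, 0.0942, 0.2209]
eef_rot: [3.119, 0.375, -0.012]
wrist_force: [-0.4, 0.3, 0.4]
gripper_width: 0.648
gripper_force: 0.0
```

```bash
python3 - <<'E'
from h import *
s=robot.state(); im=grab_frame('wrist'); np.save('s3.npy',s,allow_pickle=True); cv2.imwrite('pics/w3.png',im); print(s['position'],s['eef_rot'])
from scipy.spatial.transform import Rotation as R
p=(.5576,.2044,.2415)
# own-frame markers: origin of inner pliers joint underside, mid joint, tip; slat ends
for k,q in {'slatfar':(.005,-.06,.121),'slatnear':(-.005,-.06,.121),'o':(0,-.1125,.115),'j':(0,-.1125,.148),'tip':(0,-.1125,.168),'n2o':(0,-.0375,.115)}.items():
    print(k,proj('wrist',rack(p,[q]),s).round(0)*1.4)
cv2.imwrite('pics/w3b.png',cv2.resize(im,(784,588),interpolation=cv2.INTER_CUBIC))
E
```

```text
[0.58350856 0.09421585 0.22093288] [ 3.11885869  0.37462219 -0.01228238]
slatfar [[277.2 278.6]]
slatnear [[278.6 298.2]]
o [[383.6 284.2]]
j [[383.6 308. ]]
tip [[383.6 324.8]]
n2o [[236.6 284.2]]
```

View pics/w3b.png

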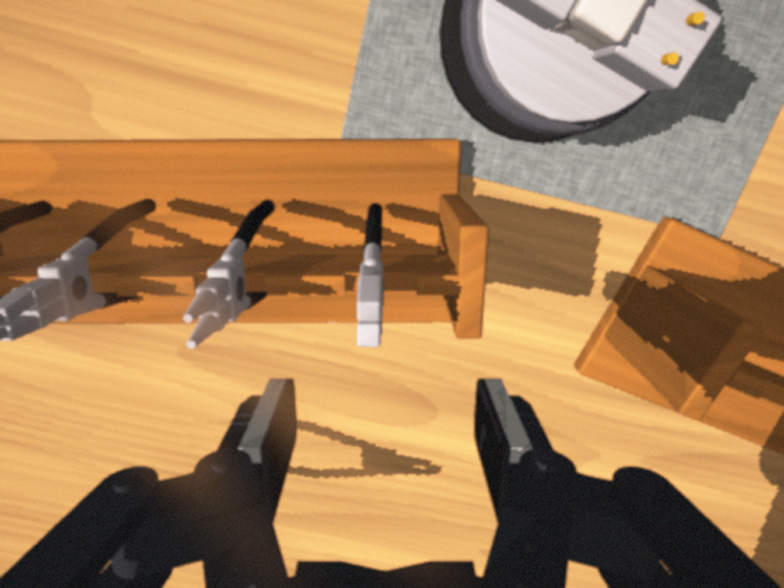

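The wrist view shows the innermost pair (side_cutters) tip at (369,325), about 7 mm left of the finger centre at (385,–). The slat is at row 285, as predicted. I'll shift +y by that amount and descend.

Emit:
step_arm(series=[{"linear": [-0.005,0.045,0],"turn": 0.0},{"linear": [-0.005,0.045,-0.15],"turn": 0.0},{"linear": [-0.005,0.045,-0.4],"turn": 0.0},{"linear": [-0.005,0.045,-0.6],"turn": 0.0},{"linear": [-0.005,0.045,-0.6],"turn": 0.0}])

```text
t: 5.25
position: [0.5844, 0.1035, 0.1357]
eef_rot: [3.119, 0.379, -0.001]
wrist_force: [0.4, 0.4, 0.1]
gripper_width: 0.648
gripper_force: 0.0
```

Emit:
step_arm(series=[{"linear": [0,0,-0.03],"turn": 0.0},{"linear": [0,0,-0.03],"turn": 0.0},{"linear": [0,0,-0.03],"turn": 0.0},{"linear": [0,0,-0.03],"turn": 0.0},{"linear": [0,0,-0.03],"turn": 0.0}], jaw=255)

```text
t: 5.88
position: [0.5851, 0.1033, 0.1326]
eef_rot: [-3.119, -0.379, -0.004]
wrist_force: [-0.9, 0.7, 5.4]
gripper_width: 0.111
gripper_force: 61.5
```

Emit:
step_arm(series=[{"linear": [0,0,0],"turn": 0.0},{"linear": [0,0,0],"turn": 0.0},{"linear": [0,0,0],"turn": 0.0},{"linear": [0,0,0.1],"turn": 0.0},{"linear": [0,0,0.2],"turn": 0.0}])

```text
t: 6.5
position: [0.5844, 0.1031, 0.1618]
eef_rot: [3.119, 0.378, -0.0]
wrist_force: [0.2, -0.5, -0.8]
gripper_width: 0.12
gripper_force: 60.8
```

Emit:
step_arm(series=[{"linear": [0,0,0.25],"turn": 0.0},{"linear": [0,0,0.55],"turn": 0.0},{"linear": [0,-0.05,0.7],"turn": 0.0},{"linear": [0,-0.3,0.7],"turn": -0.05},{"linear": [0,-0.6,0.7],"turn": -0.1}])

```text
t: 7.12
position: [0.5844, 0.0127, 0.2672]
eef_rot: [3.139, 0.131, 0.002]
wrist_force: [-0.1, -0.6, -1.1]
gripper_width: 0.109
gripper_force: 60.8
```

Emit:
step_arm(series=[{"linear": [-0.02,-0.3,0],"turn": -0.05},{"linear": [-0.05,-0.6,0],"turn": -0.1},{"linear": [-0.065,-0.85,0],"turn": -0.155},{"linear": [-0.065,-0.994,0],"turn": -0.155},{"linear": [-0.065,-0.994,0],"turn": -0.155}])

```text
t: 7.75
position: [0.5747, -0.1368, 0.2661]
eef_rot: [-3.132, 0.25, -0.0]
wrist_force: [-0.1, 0.1, -1.2]
gripper_width: 0.113
gripper_force: 60.8
```

Emit:
step_arm(series=[{"linear": [0,0,0],"turn": 0.0},{"linear": [0,0,0],"turn": 0.0},{"linear": [0,0,0],"turn": 0.0},{"linear": [0,0,0],"turn": 0.0},{"linear": [0,0,0],"turn": 0.0}])

```text
t: 8.38
position: [0.5747, -0.1358, 0.2658]
eef_rot: [3.132, -0.249, -0.0]
wrist_force: [-0.1, -0.3, -0.8]
gripper_width: 0.111
gripper_force: 60.8
```

```bash
python3 - <<'E'
from h import *
s=robot.state(); im=grab_frame('wrist'); np.save('s4.npy',s,allow_pickle=True); print(s['position'],s['eef_rot'],s['gripper_force'])
p=(.5563,-.2468,-.1585)
for k,q in {'slatfar':(.005,.06,.121),'slatnear':(-.005,.06,.121),'o':(0,.1125,.115),'n2':(0,.0375,.115),'n3':(0,-.0375,.115),'edge':(0,.0555,.118),'cheek':(0,.165,.121)}.items():
    print(k,(proj('wrist',rack(p,[q]),s)*1.4).round(0))
cv2.imwrite('pics/w4b.png',cv2.resize(im,(784,588),interpolation=cv2.INTER_CUBIC))
E
```

```text
[ 0.57467158 -0.13581324  0.26583363] [ 3.13164193e+00 -2.49120342e-01 -1.74369244e-05] 60.8436767520908
slatfar [[475. 260.]]
slatnear [[474. 276.]]
o [[384. 265.]]
n2 [[510. 265.]]
n3 [[636. 265.]]
edge [[481. 267.]]
cheek [[294. 268.]]
```

View pics/w4b.png

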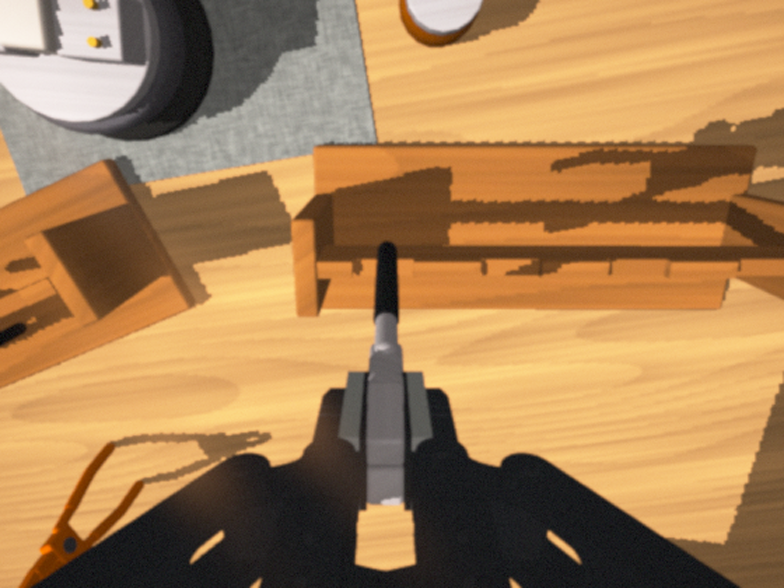

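The wrist view shows the pair held upright at (385,400). The slat is at rows 260–276 and the second notch edge at 484 (predicted 481), so I'll descend.

Emit:
step_arm(series=[{"linear": [0,0,-0.15],"turn": 0.0},{"linear": [0,0,-0.35],"turn": 0.0},{"linear": [0,0,-0.6],"turn": 0.0},{"linear": [0,0,-0.8],"turn": 0.0},{"linear": [0,0,-0.84],"turn": 0.0}])

```text
t: 9.05
position: [0.5735, -0.1356, 0.1374]
eef_rot: [-3.131, 0.25, 0.007]
wrist_force: [0.3, -0.2, -0.7]
gripper_width: 0.116
gripper_force: 60.8
```

Emit:
step_arm(series=[{"linear": [0,0,-0.02],"turn": 0.0},{"linear": [0,0,-0.04],"turn": 0.0},{"linear": [0,0,-0.05],"turn": 0.0},{"linear": [0,0,-0.05],"turn": 0.0},{"linear": [0,0,-0.05],"turn": 0.0}])

```text
t: 9.68
position: [0.5748, -0.136, 0.1327]
eef_rot: [3.131, -0.249, 0.001]
wrist_force: [1.0, -0.2, -0.2]
gripper_width: 0.114
gripper_force: 60.9
```

Emit:
step_arm(series=[{"linear": [0,0,-0.005],"turn": 0.0},{"linear": [0,0,-0.01],"turn": 0.0},{"linear": [0,0,-0.012],"turn": 0.0},{"linear": [0,0,-0.012],"turn": 0.0},{"linear": [0,0,-0.012],"turn": 0.0}])

```text
t: 10.3
position: [0.5749, -0.1361, 0.1325]
eef_rot: [3.131, -0.249, 0.002]
wrist_force: [-4.5, 1.5, 7.9]
gripper_width: 0.109
gripper_force: 62.2
```

Emit:
step_arm(series=[{"linear": [0,0,0],"turn": 0.0},{"linear": [0,0,0],"turn": 0.0},{"linear": [0,0,0],"turn": 0.0},{"linear": [0,0,0.02],"turn": 0.0},{"linear": [0,0,0.1],"turn": 0.0}], jaw=90)

```text
t: 10.92
position: [0.5743, -0.1358, 0.1453]
eef_rot: [-3.131, 0.25, 0.003]
wrist_force: [-0.4, 0.9, 0.4]
gripper_width: 0.649
gripper_force: 0.0
```

Emit:
step_arm(series=[{"linear": [0,0,0.2],"turn": 0.0},{"linear": [0,0,0.5],"turn": 0.0},{"linear": [0,0,0.8],"turn": 0.0},{"linear": [0,0,0.8],"turn": 0.0},{"linear": [0,0,0.8],"turn": 0.0}])

```text
t: 11.55
position: [0.5745, -0.1359, 0.2655]
eef_rot: [3.132, -0.25, -0.0]
wrist_force: [-0.2, -0.3, -0.5]
gripper_width: 0.648
gripper_force: 0.0
```

```bash
python3 - <<'E'
from h import *
s=robot.state(); im=grab_frame('wrist'); print(s['position'],s['eef_rot'])
p=(.5563,-.2468,-.1585)
print((proj('wrist',rack(p,[(0,.1125,.115),(0,.1125,.168)]),s)*1.4).round(0))
t=cv2.resize(im,(560,420)); sc=grab_frame('scene')
c=cv2.resize(sc[190:330,170:270],(300,420),interpolation=cv2.INTER_CUBIC)
cv2.imwrite('pics/w5b.png',cv2.hconcat([t[:,60:],c]))
E
```

```text
[ 0.57454499 -0.13594139  0.26545133] [ 3.13158343e+00 -2.49590355e-01 -1.80674532e-04]
[[384. 265.]
 [384. 294.]]
```

View pics/w5b.png

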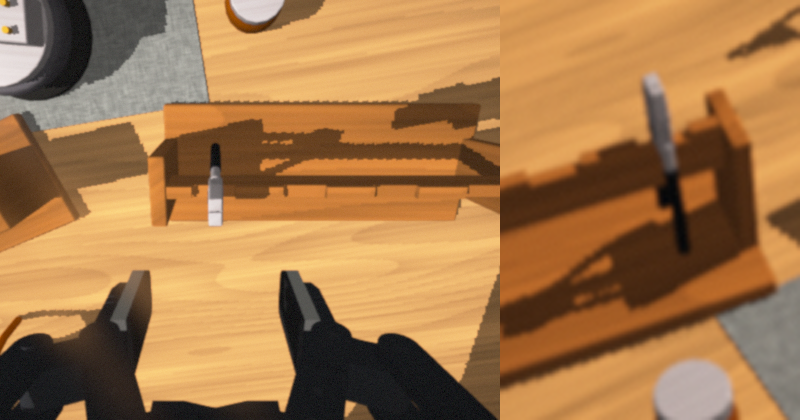

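The pair is seated upright astride the slat in the innermost notch (left view (215,200), right crop (660,130)). Next I'll work out where the second pair is from w3 and w2.

```bash
python3 - <<'E'
from h import *
s3=np.load('s3.npy',allow_pickle=True).item();s2=np.load('s2.npy',allow_pickle=True).item()
p=(.5576,.2044,.2415)
for s,uv,zz in [(s3,(369,331),.168),(s3,(192,322),.179),(s3,(8,322),.185),(s2,(573,192),.168),(s2,(452,190),.179),(s2,(330,190),.185),(s2,(210,196),.167)]:
    o=least_squares(lambda q:(proj('wrist',rack(p,[(q[0],q[1],zz)]),s)-np.array(uv)/1.4).ravel(),(0,0)); print(uv,'own xy',o.x.round(4), rack(p,[(0.0015,o.x[1],0)]).round(4))
print(rack((.5563,-.2468,-.1585),[(.001,y,0) for y in(.1125,.0375,-.0375,-.1125)]).round(4))
E
```

```text
(369, 331) own xy [-0.0027 -0.1071] [[0.5847 0.1008 0.    ]]
(192, 322) own xy [ 0.006  -0.0389] [[0.5684 0.167  0.    ]]
(8, 322) own xy [0.0086 0.0277] [[0.5524 0.2316 0.    ]]
(573, 192) own xy [ 0.0017 -0.1047] [[0.5841 0.1031 0.    ]]
(452, 190) own xy [ 0.0056 -0.032 ] [[0.5667 0.1737 0.    ]]
(330, 190) own xy [0.0077 0.0364] [[0.5503 0.2401 0.    ]]
(210, 196) own xy [0.0031 0.1095] [[0.5329 0.3111 0.    ]]
[[ 0.575  -0.1359  0.    ]
 [ 0.5632 -0.2099  0.    ]
 [ 0.5514 -0.284   0.    ]
 [ 0.5395 -0.358   0.    ]]
```

Emit:
step_arm(series=[{"linear": [0,0.25,0.1],"turn": 0.05},{"linear": [0,0.5,0.1],"turn": 0.1},{"linear": [0,0.8,0.1],"turn": 0.15},{"linear": [0,1.0,0.1],"turn": 0.2},{"linear": [0,1.0,0.1],"turn": 0.255}])

```text
t: 12.28
position: [0.5742, 0.0162, 0.2792]
eef_rot: [-3.117, -0.388, 0.004]
wrist_force: [-0.4, -0.7, -0.2]
gripper_width: 0.648
gripper_force: 0.0
```

Emit:
step_arm(series=[{"linear": [-0.01,0.25,0],"turn": 0},{"linear": [-0.02,0.5,0],"turn": 0},{"linear": [-0.03,0.8,0],"turn": 0},{"linear": [-0.043,1.0,0],"turn": 0},{"linear": [-0.043,1.0,0],"turn": 0}])

```text
t: 12.9
position: [0.5675, 0.1658, 0.279]
eef_rot: [3.118, 0.383, -0.004]
wrist_force: [0.3, -1.0, 0.2]
gripper_width: 0.647
gripper_force: 0.0
```

Emit:
step_arm(series=[{"linear": [0,0.04,0],"turn": 0},{"linear": [0,0.04,-0.2],"turn": 0},{"linear": [0,0.04,-0.5],"turn": 0},{"linear": [0,0.04,-0.8],"turn": 0},{"linear": [0,0.04,-0.97],"turn": 0}])

```text
t: 13.52
position: [0.5672, 0.1687, 0.1318]
eef_rot: [3.118, 0.376, -0.006]
wrist_force: [0.8, 0.4, -0.2]
gripper_width: 0.64
gripper_force: 0.0
```

Emit:
step_arm(series=[{"linear": [0,0,0],"turn": 0.0},{"linear": [0,0,0],"turn": 0.0},{"linear": [0,0,0],"turn": 0.0},{"linear": [0,0,0],"turn": 0.0},{"linear": [0,0,0],"turn": 0.0}], jaw=255)

```text
t: 14.15
position: [0.5692, 0.17, 0.1372]
eef_rot: [3.119, 0.378, 0.006]
wrist_force: [-0.2, -1.8, 5.7]
gripper_width: 0.099
gripper_force: 60.7
```

Emit:
step_arm(series=[{"linear": [0,0,0],"turn": 0.0},{"linear": [0,0,0],"turn": 0.0},{"linear": [0,0,0],"turn": 0.0},{"linear": [0,0,0.1],"turn": 0.0},{"linear": [0,0,0.2],"turn": 0.0}])

```text
t: 14.78
position: [0.5681, 0.1701, 0.1661]
eef_rot: [-3.119, -0.379, 0.0]
wrist_force: [0.5, 0.3, -0.5]
gripper_width: 0.102
gripper_force: 59.8
```

Emit:
step_arm(series=[{"linear": [0,0,0.25],"turn": 0.0},{"linear": [0,0,0.6],"turn": 0.0},{"linear": [0,-0.1,0.9],"turn": 0.0},{"linear": [0,-0.4,0.96],"turn": -0.05},{"linear": [0,-0.733,0.96],"turn": -0.1}])

```text
t: 15.4
position: [0.5683, 0.0595, 0.3116]
eef_rot: [-3.139, -0.131, -0.006]
wrist_force: [1.0, -1.4, -1.3]
gripper_width: 0.104
gripper_force: 59.7
```

Emit:
step_arm(series=[{"linear": [0,-0.3,0],"turn": -0.05},{"linear": [0,-0.6,0],"turn": -0.1},{"linear": [-0.01,-0.9,0],"turn": -0.155},{"linear": [-0.015,-0.9,0],"turn": -0.155},{"linear": [-0.015,-0.9,0],"turn": -0.155}])

```text
t: 16.02
position: [0.5659, -0.0744, 0.3097]
eef_rot: [-3.131, 0.248, -0.001]
wrist_force: [0.4, -0.2, -0.9]
gripper_width: 0.103
gripper_force: 59.8
```

Emit:
step_arm(series=[{"linear": [0,-0.3,0],"turn": 0},{"linear": [-0.018,-0.6,0],"turn": 0},{"linear": [-0.018,-0.9,0],"turn": 0},{"linear": [-0.018,-0.9,0],"turn": 0},{"linear": [-0.018,-0.9,0],"turn": 0}])

```text
t: 16.65
position: [0.5636, -0.2086, 0.3093]
eef_rot: [-3.132, 0.247, -0.0]
wrist_force: [-0.8, 0.6, -0.6]
gripper_width: 0.101
gripper_force: 59.8
```

Emit:
step_arm(series=[{"linear": [-0.003,-0.008,-0.1],"turn": 0.0},{"linear": [-0.003,-0.008,-0.3],"turn": 0.0},{"linear": [-0.003,-0.008,-0.55],"turn": 0.0},{"linear": [-0.003,-0.008,-0.8],"turn": 0.0},{"linear": [-0.003,-0.008,-1.0],"turn": 0.0}])

```text
t: 17.27
position: [0.5622, -0.2096, 0.1562]
eef_rot: [-3.131, 0.247, 0.003]
wrist_force: [0.1, -0.7, -1.0]
gripper_width: 0.102
gripper_force: 59.8
```

Emit:
step_arm(series=[{"linear": [0,0,-0.06],"turn": 0.0},{"linear": [0,0,-0.1],"turn": 0.0},{"linear": [0,0,-0.13],"turn": 0.0},{"linear": [0,0,-0.14],"turn": 0.0},{"linear": [0,0,-0.145],"turn": 0.0}])

```text
t: 17.9
position: [0.563, -0.2112, 0.1378]
eef_rot: [3.131, -0.25, 0.001]
wrist_force: [-0.7, -0.9, -0.8]
gripper_width: 0.099
gripper_force: 59.8
```

Emit:
step_arm(series=[{"linear": [0,0,-0.006],"turn": 0.0},{"linear": [0,0,-0.012],"turn": 0.0},{"linear": [0,0,-0.014],"turn": 0.0},{"linear": [0,0,-0.014],"turn": 0.0},{"linear": [0,0,-0.014],"turn": 0.0}])

```text
t: 18.52
position: [0.5631, -0.2113, 0.1372]
eef_rot: [3.131, -0.25, 0.003]
wrist_force: [-3.5, 1.3, 8.3]
gripper_width: 0.099
gripper_force: 61.0
```

Emit:
step_arm(series=[{"linear": [0,0,0],"turn": 0.0},{"linear": [0,0,0],"turn": 0.0},{"linear": [0,0,0],"turn": 0.0},{"linear": [0,0,0.02],"turn": 0.0},{"linear": [0,0,0.1],"turn": 0.0}], jaw=90)

```text
t: 19.15
position: [0.5624, -0.211, 0.1499]
eef_rot: [-3.131, 0.249, 0.003]
wrist_force: [0.7, -0.8, 0.2]
gripper_width: 0.65
gripper_force: 0.0
```

Emit:
step_arm(series=[{"linear": [0,0,0.2],"turn": 0.0},{"linear": [0,0,0.5],"turn": 0.0},{"linear": [0,0,0.8],"turn": 0.0},{"linear": [0,0.1,0.8],"turn": 0.05},{"linear": [0,0.4,0.8],"turn": 0.1}])

```text
t: 19.77
position: [0.5628, -0.1519, 0.2716]
eef_rot: [3.141, -0.004, 0.003]
wrist_force: [0.5, 0.4, -0.2]
gripper_width: 0.643
gripper_force: 0.0
```

Emit:
step_arm(series=[{"linear": [0,0.3,0],"turn": 0.05},{"linear": [0,0.6,0],"turn": 0.1},{"linear": [0,0.9,0],"turn": 0.155},{"linear": [0,1.0,0],"turn": 0.155},{"linear": [0,1.0,0],"turn": 0.155}])

```text
t: 20.4
position: [0.5629, -0.0008, 0.2709]
eef_rot: [3.118, 0.379, 0.001]
wrist_force: [-0.1, -0.4, 0.5]
gripper_width: 0.644
gripper_force: 0.0
```

Emit:
step_arm(series=[{"linear": [0,0.3,0],"turn": 0},{"linear": [0,0.6,0],"turn": 0},{"linear": [-0.03,0.9,0],"turn": 0},{"linear": [-0.06,1.0,0],"turn": 0},{"linear": [-0.085,1.0,0],"turn": 0}])

```text
t: 21.02
position: [0.5501, 0.1482, 0.2702]
eef_rot: [3.118, 0.378, -0.0]
wrist_force: [-0.5, -0.7, 0.6]
gripper_width: 0.649
gripper_force: 0.0
```

Emit:
step_arm(series=[{"linear": [0,0.2,0],"turn": 0},{"linear": [0,0.5,0],"turn": 0},{"linear": [0.005,0.605,0],"turn": 0},{"linear": [0.005,0.605,0],"turn": 0},{"linear": [0.005,0.605,0],"turn": 0}])

```text
t: 21.65
position: [0.5512, 0.238, 0.2703]
eef_rot: [3.118, 0.376, 0.0]
wrist_force: [0.2, -0.3, 0.3]
gripper_width: 0.649
gripper_force: 0.0
```

```bash
python3 - <<'E'
from h import *
s=robot.state(); im=grab_frame('wrist'); np.save('s6.npy',s,allow_pickle=True); print(s['position'],s['eef_rot'])
p=(.5576,.2044,.2415)
for q in [(0,.0375,.115),(0,.0375,.185),(0,.1125,.115),(0,.1125,.167)]: print(q,(proj('wrist',rack(p,[q]),s)*1.0).round(0))
c=cv2.resize(grab_frame('scene')[190:330,75:275],(400,280),interpolation=cv2.INTER_CUBIC)
c=cv2.copyMakeBorder(c,0,140,0,0,cv2.BORDER_CONSTANT)
cv2.imwrite('pics/w6b.png',cv2.hconcat([im[:,:400],c]))
E
```

```text
[0.55120872 0.23795749 0.27029304] [3.11844202e+00 3.75554100e-01 1.88797077e-04]
(0, 0.0375, 0.115) [[271. 189.]]
(0, 0.0375, 0.185) [[270. 218.]]
(0, 0.1125, 0.115) [[182. 189.]]
(0, 0.1125, 0.167) [[164. 209.]]
```

View pics/w6b.png

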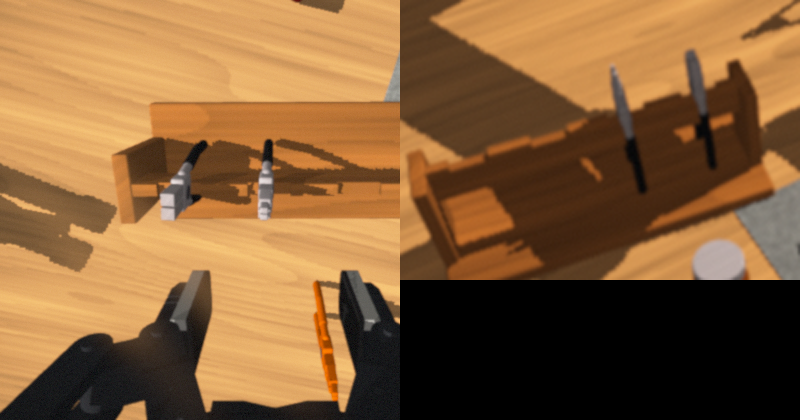

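The wrist view shows the chain_nose tip at (265,215) and the flat_nose tip at (172,205). The scene crop shows both placed pairs upright in the two inner notches. I'll correct by +5.5 mm and descend on the chain_nose.

Emit:
step_arm(series=[{"linear": [-0.009,0.036,0],"turn": 0.005},{"linear": [-0.009,0.036,-0.2],"turn": 0.005},{"linear": [-0.009,0.036,-0.5],"turn": 0.005},{"linear": [-0.009,0.036,-0.8],"turn": 0.005},{"linear": [-0.009,0.036,-0.91],"turn": 0.005}])

```text
t: 22.38
position: [0.5481, 0.2445, 0.1306]
eef_rot: [3.116, 0.391, -0.008]
wrist_force: [0.3, 0.6, 0.8]
gripper_width: 0.654
gripper_force: 0.0
```

Emit:
step_arm(series=[{"linear": [0,0,0],"turn": 0.0},{"linear": [0,0,0],"turn": 0.0},{"linear": [0,0,0],"turn": 0.0},{"linear": [0,0,0],"turn": 0.0},{"linear": [0,0,0],"turn": 0.0}], jaw=255)

```text
t: 23.0
position: [0.5505, 0.2454, 0.1364]
eef_rot: [-3.116, -0.391, -0.007]
wrist_force: [-0.3, -0.7, 7.1]
gripper_width: 0.102
gripper_force: 60.4
```

Emit:
step_arm(series=[{"linear": [0,0,0],"turn": 0.0},{"linear": [0,0,0],"turn": 0.0},{"linear": [0,0,0],"turn": 0.0},{"linear": [0,0,0.1],"turn": 0.0},{"linear": [0,0,0.2],"turn": 0.0}])

```text
t: 23.62
position: [0.5495, 0.2451, 0.165]
eef_rot: [-3.117, -0.391, -0.001]
wrist_force: [0.7, -0.6, -1.4]
gripper_width: 0.103
gripper_force: 59.5
```

Emit:
step_arm(series=[{"linear": [0,0,0.25],"turn": 0.0},{"linear": [0,0,0.6],"turn": 0.0},{"linear": [0,-0.05,0.9],"turn": 0.0},{"linear": [0,-0.3,1.0],"turn": -0.05},{"linear": [0,-0.6,1.0],"turn": -0.1}])

```text
t: 24.25
position: [0.5497, 0.1546, 0.3168]
eef_rot: [-3.138, -0.143, -0.007]
wrist_force: [0.5, -1.7, -1.0]
gripper_width: 0.103
gripper_force: 59.5
```

Emit:
step_arm(series=[{"linear": [0,-0.3,0],"turn": -0.05},{"linear": [0,-0.6,0],"turn": -0.1},{"linear": [0,-0.9,0],"turn": -0.16},{"linear": [0,-1.0,0],"turn": -0.16},{"linear": [0,-1.0,0],"turn": -0.16}])

```text
t: 24.88
position: [0.5495, 0.0047, 0.3143]
eef_rot: [-3.131, 0.25, -0.001]
wrist_force: [0.2, -0.2, -1.1]
gripper_width: 0.102
gripper_force: 59.5
```

Emit:
step_arm(series=[{"linear": [0,-0.3,0],"turn": 0},{"linear": [0,-0.6,0],"turn": 0},{"linear": [0,-0.9,0],"turn": 0},{"linear": [0,-1.0,0],"turn": 0},{"linear": [0,-1.0,0],"turn": 0}])

```text
t: 25.5
position: [0.5497, -0.1443, 0.3136]
eef_rot: [-3.131, 0.249, 0.0]
wrist_force: [0.2, -0.2, -0.5]
gripper_width: 0.097
gripper_force: 59.5
```

Emit:
step_arm(series=[{"linear": [0,-0.3,0],"turn": 0},{"linear": [0.01,-0.6,0],"turn": 0},{"linear": [0.013,-0.927,0],"turn": 0},{"linear": [0.013,-0.927,0],"turn": 0},{"linear": [0.013,-0.927,0],"turn": 0}])

```text
t: 26.12
position: [0.5521, -0.2822, 0.3138]
eef_rot: [-3.131, 0.246, -0.0]
wrist_force: [0.4, 0.2, -0.9]
gripper_width: 0.101
gripper_force: 59.5
```

Emit:
step_arm(series=[{"linear": [-0.004,-0.01,-0.1],"turn": 0.0},{"linear": [-0.004,-0.01,-0.3],"turn": 0.0},{"linear": [-0.004,-0.01,-0.55],"turn": 0.0},{"linear": [-0.004,-0.01,-0.8],"turn": 0.0},{"linear": [-0.004,-0.01,-1.0],"turn": 0.0}])

```text
t: 26.75
position: [0.5504, -0.2837, 0.161]
eef_rot: [-3.131, 0.247, 0.003]
wrist_force: [0.8, -1.1, -0.2]
gripper_width: 0.101
gripper_force: 59.5
```

Emit:
step_arm(series=[{"linear": [0,0,-0.06],"turn": 0.0},{"linear": [0,0,-0.12],"turn": 0.0},{"linear": [0,0,-0.16],"turn": 0.0},{"linear": [0,0,-0.175],"turn": 0.0},{"linear": [0,0,-0.18],"turn": 0.0}])

```text
t: 27.38
position: [0.551, -0.2857, 0.1371]
eef_rot: [3.131, -0.25, 0.001]
wrist_force: [-0.4, 0.1, -0.8]
gripper_width: 0.1
gripper_force: 59.5
```

Emit:
step_arm(series=[{"linear": [0,0,-0.006],"turn": 0.0},{"linear": [0,0,-0.012],"turn": 0.0},{"linear": [0,0,-0.014],"turn": 0.0},{"linear": [0,0,-0.014],"turn": 0.0},{"linear": [0,0,-0.014],"turn": 0.0}])

```text
t: 28.0
position: [0.5511, -0.2857, 0.1363]
eef_rot: [3.131, -0.25, 0.003]
wrist_force: [-2.5, 1.4, 7.0]
gripper_width: 0.1
gripper_force: 60.5
```

Emit:
step_arm(series=[{"linear": [0,0,0],"turn": 0.0},{"linear": [0,0,0],"turn": 0.0},{"linear": [0,0,0],"turn": 0.0},{"linear": [0,0,0.02],"turn": 0.0},{"linear": [0,0,0.1],"turn": 0.0}], jaw=90)

```text
t: 28.62
position: [0.5505, -0.2853, 0.1493]
eef_rot: [-3.131, 0.249, 0.002]
wrist_force: [-0.2, -0.6, 0.1]
gripper_width: 0.648
gripper_force: 0.0
```

Emit:
step_arm(series=[{"linear": [0,0,0.2],"turn": 0.0},{"linear": [0,0,0.5],"turn": 0.0},{"linear": [0,0,0.8],"turn": 0.0},{"linear": [0,0.1,0.8],"turn": 0.05},{"linear": [0,0.4,0.8],"turn": 0.1}])

```text
t: 29.25
position: [0.5507, -0.2263, 0.2709]
eef_rot: [3.14, -0.003, 0.003]
wrist_force: [0.7, -0.7, -0.5]
gripper_width: 0.65
gripper_force: 0.0
```

Emit:
step_arm(series=[{"linear": [0,0.3,0],"turn": 0.05},{"linear": [0,0.6,0],"turn": 0.1},{"linear": [0,0.9,0],"turn": 0.155},{"linear": [0,1.0,0],"turn": 0.155},{"linear": [0,1.0,0],"turn": 0.155}])

```text
t: 29.88
position: [0.5509, -0.0752, 0.2704]
eef_rot: [3.118, 0.379, 0.001]
wrist_force: [-0.6, 0.2, 0.6]
gripper_width: 0.65
gripper_force: 0.0
```

Emit:
step_arm(series=[{"linear": [0,0.3,0],"turn": 0},{"linear": [0,0.6,0],"turn": 0},{"linear": [-0.03,0.9,0],"turn": 0},{"linear": [-0.06,1.0,0],"turn": 0},{"linear": [-0.06,1.0,0],"turn": 0}])

```text
t: 30.5
position: [0.542, 0.0738, 0.2697]
eef_rot: [3.118, 0.378, 0.0]
wrist_force: [0.6, -0.2, -0.3]
gripper_width: 0.643
gripper_force: 0.0
```

Emit:
step_arm(series=[{"linear": [0,0.3,0],"turn": 0},{"linear": [0,0.6,0],"turn": 0},{"linear": [-0.03,0.9,0],"turn": 0},{"linear": [-0.058,1.0,0],"turn": 0},{"linear": [-0.058,1.0,0],"turn": 0}])

```text
t: 31.12
position: [0.5335, 0.2236, 0.2695]
eef_rot: [3.118, 0.378, -0.0]
wrist_force: [-0.3, -1.1, -0.1]
gripper_width: 0.649
gripper_force: 0.0
```

Emit:
step_arm(series=[{"linear": [0,0.3,0],"turn": 0},{"linear": [0,0.567,0],"turn": 0},{"linear": [0,0.567,0],"turn": 0},{"linear": [0,0.567,0],"turn": 0},{"linear": [0,0.567,0],"turn": 0}])

```text
t: 31.75
position: [0.5337, 0.3078, 0.2699]
eef_rot: [3.119, 0.375, 0.001]
wrist_force: [-0.7, 0.8, 0.2]
gripper_width: 0.649
gripper_force: 0.0
```

```bash
python3 - <<'E'
from h import *
s=robot.state(); im=grab_frame('wrist'); print(s['position'],s['eef_rot'])
p=(.5576,.2044,.2415)
for q in [(0,.1125,.115),(0,.1125,.167)]: print(q,(proj('wrist',rack(p,[q]),s)).round(0))
c=cv2.resize(grab_frame('scene')[190:330,75:275],(400,280),interpolation=cv2.INTER_CUBIC)
c=cv2.copyMakeBorder(c,0,140,0,0,cv2.BORDER_CONSTANT)
cv2.imwrite('pics/w7b.png',cv2.hconcat([im[:,80:480],c]))
E
```

```text
[0.53371942 0.3078343  0.26987844] [3.11879947e+00 3.75019754e-01 6.52349643e-04]
(0, 0.1125, 0.115) [[267. 189.]]
(0, 0.1125, 0.167) [[266. 209.]]
```

View pics/w7b.png

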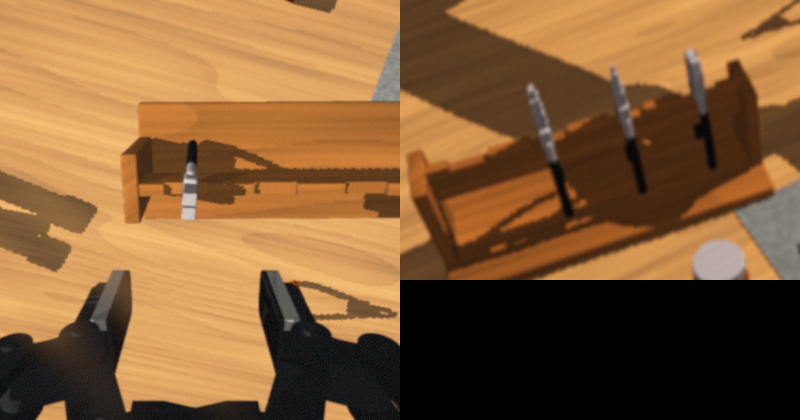

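Three pairs are seated. The flat_nose tip is at (190,208) against a finger centre of about 195, so I'll shift 3 mm and grasp.

Emit:
step_arm(series=[{"linear": [-0.005,0.015,0],"turn": 0.0},{"linear": [-0.005,0.015,-0.2],"turn": 0.0},{"linear": [-0.005,0.015,-0.5],"turn": 0.0},{"linear": [-0.005,0.015,-0.8],"turn": 0.0},{"linear": [-0.005,0.015,-0.92],"turn": 0.0}])

```text
t: 32.48
position: [0.5311, 0.3112, 0.1285]
eef_rot: [3.117, 0.378, -0.007]
wrist_force: [0.2, -0.0, 1.2]
gripper_width: 0.651
gripper_force: 0.0
```

Emit:
step_arm(series=[{"linear": [0,0,0],"turn": 0.0},{"linear": [0,0,0],"turn": 0.0},{"linear": [0,0,0],"turn": 0.0},{"linear": [0,0,0],"turn": 0.0},{"linear": [0,0,0],"turn": 0.0}], jaw=255)

```text
t: 33.1
position: [0.5334, 0.3123, 0.1343]
eef_rot: [-3.117, -0.378, -0.007]
wrist_force: [-0.4, -0.2, 5.6]
gripper_width: 0.11
gripper_force: 60.9
```

Emit:
step_arm(series=[{"linear": [0,0,0],"turn": 0.0},{"linear": [0,0,0],"turn": 0.0},{"linear": [0,0,0],"turn": 0.0},{"linear": [0,0,0.1],"turn": 0.0},{"linear": [0,0,0.2],"turn": 0.0}])

```text
t: 33.72
position: [0.5324, 0.3118, 0.1629]
eef_rot: [-3.119, -0.378, -0.001]
wrist_force: [-0.6, 0.1, -0.6]
gripper_width: 0.103
gripper_force: 60.1
```

Emit:
step_arm(series=[{"linear": [0,0,0.25],"turn": 0.0},{"linear": [0,0,0.6],"turn": 0.0},{"linear": [0,-0.05,0.9],"turn": 0.0},{"linear": [0,-0.3,1.0],"turn": -0.05},{"linear": [0,-0.6,1.0],"turn": -0.1}])

```text
t: 34.35
position: [0.5325, 0.2214, 0.3147]
eef_rot: [-3.138, -0.131, -0.007]
wrist_force: [0.5, -0.4, -0.7]
gripper_width: 0.108
gripper_force: 60.0
```

Emit:
step_arm(series=[{"linear": [0,-0.3,0],"turn": -0.05},{"linear": [0,-0.6,0],"turn": -0.1},{"linear": [0,-0.9,0],"turn": -0.155},{"linear": [0,-1.0,0],"turn": -0.155},{"linear": [0,-1.0,0],"turn": -0.155}])

```text
t: 34.98
position: [0.5324, 0.0715, 0.3123]
eef_rot: [-3.131, 0.25, -0.001]
wrist_force: [-0.5, 0.6, -0.5]
gripper_width: 0.108
gripper_force: 60.0
```

Emit:
step_arm(series=[{"linear": [0,-0.3,0],"turn": 0},{"linear": [0,-0.6,0],"turn": 0},{"linear": [0,-0.9,0],"turn": 0},{"linear": [0,-1.0,0],"turn": 0},{"linear": [0,-1.0,0],"turn": 0}])

```text
t: 35.6
position: [0.5326, -0.0775, 0.3116]
eef_rot: [-3.131, 0.249, 0.0]
wrist_force: [-0.1, 0.8, -1.5]
gripper_width: 0.104
gripper_force: 60.0
```

Emit:
step_arm(series=[{"linear": [0,-0.3,0],"turn": 0},{"linear": [0,-0.6,0],"turn": 0},{"linear": [0.02,-0.9,0],"turn": 0},{"linear": [0.02,-1.0,0],"turn": 0},{"linear": [0.02,-1.0,0],"turn": 0}])

```text
t: 36.22
position: [0.5358, -0.2272, 0.3114]
eef_rot: [-3.131, 0.248, 0.001]
wrist_force: [0.9, -0.2, -0.9]
gripper_width: 0.108
gripper_force: 60.0
```

Emit:
step_arm(series=[{"linear": [0,-0.3,0],"turn": 0},{"linear": [0.01,-0.6,0],"turn": 0},{"linear": [0.025,-0.865,0],"turn": 0},{"linear": [0.025,-0.865,0],"turn": 0},{"linear": [0.025,-0.865,0],"turn": 0}])

```text
t: 36.85
position: [0.5399, -0.356, 0.3119]
eef_rot: [-3.132, 0.246, -0.001]
wrist_force: [0.6, -0.2, -0.5]
gripper_width: 0.105
gripper_force: 60.0
```

Emit:
step_arm(series=[{"linear": [-0.004,-0.005,-0.1],"turn": 0.0},{"linear": [-0.004,-0.005,-0.3],"turn": 0.0},{"linear": [-0.004,-0.005,-0.55],"turn": 0.0},{"linear": [-0.004,-0.005,-0.8],"turn": 0.0},{"linear": [-0.004,-0.005,-1.0],"turn": 0.0}])

```text
t: 37.48
position: [0.5381, -0.3569, 0.159]
eef_rot: [-3.131, 0.247, 0.003]
wrist_force: [0.1, -0.8, -0.9]
gripper_width: 0.109
gripper_force: 60.0
```

Emit:
step_arm(series=[{"linear": [0,0,-0.06],"turn": 0.0},{"linear": [0,0,-0.12],"turn": 0.0},{"linear": [0,0,-0.16],"turn": 0.0},{"linear": [0,0,-0.175],"turn": 0.0},{"linear": [0,0,-0.18],"turn": 0.0}])

```text
t: 38.1
position: [0.5387, -0.3589, 0.1351]
eef_rot: [3.131, -0.25, 0.001]
wrist_force: [-0.2, -0.2, -1.4]
gripper_width: 0.105
gripper_force: 60.0
```

Emit:
step_arm(series=[{"linear": [0,0,-0.006],"turn": 0.0},{"linear": [0,0,-0.012],"turn": 0.0},{"linear": [0,0,-0.014],"turn": 0.0},{"linear": [0,0,-0.014],"turn": 0.0},{"linear": [0,0,-0.014],"turn": 0.0}])

```text
t: 38.72
position: [0.5388, -0.3589, 0.1343]
eef_rot: [3.131, -0.25, 0.002]
wrist_force: [-2.8, 1.8, 6.2]
gripper_width: 0.107
gripper_force: 61.0
```

Seated. I'll release, retreat and check.

Emit:
step_arm(series=[{"linear": [0,0,0],"turn": 0.0},{"linear": [0,0,0],"turn": 0.0},{"linear": [0,0,0],"turn": 0.0},{"linear": [0,0,0.02],"turn": 0.0},{"linear": [0,0,0.1],"turn": 0.0}], jaw=90)

```text
t: 39.35
position: [0.5382, -0.3585, 0.1471]
eef_rot: [-3.131, 0.25, 0.002]
wrist_force: [-1.0, 0.4, 0.3]
gripper_width: 0.652
gripper_force: 0.0
```

Emit:
step_arm(series=[{"linear": [0,0,0.2],"turn": 0.0},{"linear": [0,0,0.5],"turn": 0.0},{"linear": [0,0,0.8],"turn": 0.0},{"linear": [0,0,0.95],"turn": 0},{"linear": [0,0,1.0],"turn": 0}])

```text
t: 39.98
position: [0.5388, -0.3589, 0.3004]
eef_rot: [3.129, -0.249, 0.006]
wrist_force: [0.1, 0.5, 0.2]
gripper_width: 0.644
gripper_force: 0.0
```

Emit:
step_arm(series=[{"linear": [-0.2,0.2,0.1],"turn": 0},{"linear": [-0.3,0.5,0.2],"turn": 0},{"linear": [-0.3,0.7,0.2],"turn": 0},{"linear": [-0.3,0.7,0.2],"turn": 0},{"linear": [-0.3,0.7,0.2],"turn": 0}])

```text
t: 40.6
position: [0.4934, -0.2541, 0.3267]
eef_rot: [-3.131, 0.25, 0.002]
wrist_force: [-0.2, 0.0, -0.9]
gripper_width: 0.653
gripper_force: 0.0
```

```bash
python3 - <<'E'
from h import *
s=robot.state(); im=grab_frame('wrist'); print(s['position'],s['t'])
a=cv2.resize(im[0:250],(784,350),interpolation=cv2.INTER_CUBIC)
c=cv2.resize(grab_frame('scene')[200:330,75:480],(784,250),interpolation=cv2.INTER_CUBIC)
cv2.imwrite('pics/w8b.png',cv2.vconcat([a,c]))
E
```

```text
[ 0.49340424 -0.2541042   0.3266568 ] 40.6
```

View pics/w8b.png

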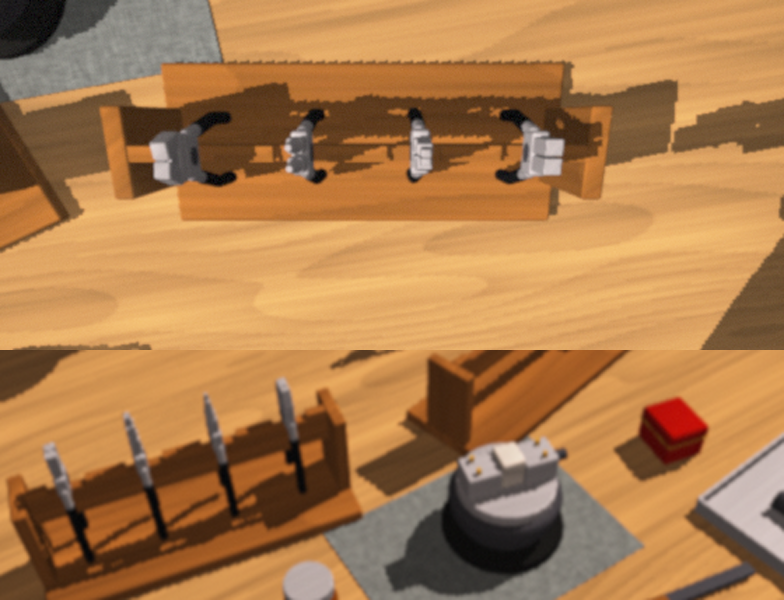

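All four pairs hang upright astride the slat, one per notch (upper view x = 175, 300, 420 and 540). The ring box and jar are where they were.

```bash
python3 -c "
from bench import robot
print(robot.hand_in())"
```

```text
the job is handed in; nothing more can be done
None
```

All four pliers now hang upright in the notches of the other rack in mirrored order, the ring box and jar were not moved, and the job was handed in at about 41 s of the 102 s limit; no verdict was returned.

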